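# Start the thread of a blade pot's cap and screw it home

## Task

Of the two screw-cap blade pots on the bench, one has its cap sitting high, on top of the thread. Without lifting that cap off, turn it backward (counterclockwise seen from above) until it drops into the start of the thread, then screw it forward (clockwise) all the way home to its stop and let go. Leave the closed pot alone.

Things in the scene. Friction and masses are not known exactly. Their poses are not given: they have to be found in the camera images.
- pot: Fixed metal pot with the high cap: 92 mm across, flange 108 mm, shoulder at height 60 mm, neck with three-start thread under the cap. Origin: centre of underside, z up; x points along the dark 8 mm rib on the shoulder that marks the thread start. A dark round stud 60 degrees clockwise of it (from above) marks home. A hard stop ends the thread there; 14 degrees counterclockwise of the rib is another.
- cap: Loose black ribbed cap, 74 mm across, 33 mm high, 150 g. On its roof an upright bar to grip: 48 mm long (cap x), 14 mm thick (y), from 33 to 57 mm above the origin. Origin: centre of the skirt's lower edge, z up; x points to the 7 mm wide steel mark on its rim. Starts with x 30 to 55 degrees clockwise of the pot's x, origin 75 mm above the pot's. Turns easily, stays where left; 1.5 mm play sideways.
- cap_mark (a point): Outer end of the cap's steel mark: 36 mm from its axis along its x, 33 mm above its origin. With the mark at the pot's rib (within 12 degrees) the cap, let down or lightly pressed, drops 11 mm (origin 64 mm above the pot's). Screwed clockwise from there it sinks 3 mm more (2 mm play up and down) to the stop, mark at the stud (origin 61 mm). On top of the thread it is blocked there too.
- closed_pot: A second fixed pot of the same look and size with the same kind of cap already home: no bare neck shows under its skirt. The top of its bar is 118 mm above the bench (that of the high cap 132 mm). One solid piece. Origin: centre of its underside.

How it is judged:
By the outcome, as a careful person would: the job done as asked, in the order asked, and still so for the second after the job is handed in, with the robot touching nothing.
It also fails if it takes over 35 s, if anything falls off the work surface, if the arm or the gripper's body presses on something with over 40 N, if the wrist force passes 120 N, or if a joint passes its speed limit or range.

## Robot

A 6-joint arm with a two-finger parallel gripper is mounted at the origin on a cart in front of the work surface, level with it; the furniture and walls round the work are solid. World frame = base frame: x ahead of the robot, y to its left, z up, the work surface at z = 0. Lengths are in m, angles in degrees, forces in N, time in s.
With the tool pointing down it reaches from about 0.325 to 0.85 m from the base axis. Payload 15.5 kg.
Tool frame: the origin (TCP) lies midway between the tips of the shut fingers; the grasp point (between the pads) lies 19 mm behind it (bot.hold_point_z is the distance from the TCP to the grasp point, in m); z points along the fingers, x is the direction in which the jaws open and shut, and the axes are right-handed (so a half turn about z gives the same grasp; the last joint's range is limited). The gripper opens to 91 mm and grips with 3 to 60 N. Pads are 32 mm wide; open, the fingers measure 118 mm over their backs; the gripper's body (76 mm by 178 mm) begins 60 mm behind the grasp point.
Start: joints at [-72.451, 28.281, 77.091, -0, 74.628, -5.472], TCP at [0.244, -0.575, 0.214] pointing down, gripper open.
Joint ranges: [-166.48, 166.48], [-47.26, 123.95], [12.59, 153.08], [-70.14, 250.14], [6.76, 159.57], [-176.63, 176.63]. Speed limits (degrees/s): [108.29, 108.29, 147.25, 172.46, 172.46, 172.46].

## Interface

Orientations are given as [roll, pitch, yaw] about the fixed x, y, z axes, in that order (R = Rz(yaw) Ry(pitch) Rx(roll)).
In Python, from cell import bot, vision gives the robot as it stands. The module is installed in compiled form; this text tells all that it offers.
- The arm moves only by the tool apply_moves, never from a script. Its argument "deltas" is a list that holds one entry, the list of rows, each a list of 5 numbers: the shift along the tool's x, y, z in mm, then the turn about the tool's z in rad, then the finger opening in mm, from 0 to 91.2. A call has 1 to 20 rows; each row shifts and turns the commanded pose from where the row before left it, along the tool's axes as they then stand; what a row does not reach is not made up. A row lasts 1/10 s, in which the tool goes at most 50 mm and 8.59 degrees, less where a joint would pass 70% of its speed; a pose out of reach is approached as far as the arm can. A call is refused whole if a number of a shift passes 50 or a number of a turn 0.15, either way. A call with a gripper value outside its range is refused whole. The fingers move at their own pace and stop on an object; "newtons" is the grip in N (left out, the last holds). Time passes only in rows, so rows that do not move let the fingers close. It gives the time, the measured TCP pose, the force and the opening at its end, in the units of the state.
- bot.get_obs(): the state, without advancing time (a new reading comes with each control period).
- vision.capture(name): name is "side" or "top"; returns a dict with "pixels" (384x512x3 uint8, blue, green, red), "depth" (384x512 float32, m along the optical axis (not along the pixel's ray), 0 where there is no reading), "fx", "fy", "cx", "cy" (pixels), "R" (3x3) and "t" (3): a world point X has camera coordinates R X + t. Camera axes: x right, y down, z forward; pixel columns grow to the right and rows downward; lengths in m; the calibration is good to about 2 mm. A picture is of the moment at which its call begins.
- bot.sign_off(): hands the job in, once; it reports no verdict.
The state is a dict: "t": time; "joints": joint angles; "qd": joint speeds; "joint_torque": joint torques, N m; "tool_pos": TCP position; "eef_rot": TCP orientation; "force": force on the tool from outside, world axes, zero at the start; "ft_torque": the same for the moment, N m; "opening": finger opening in m.
Only numpy, scipy, OpenCV 4.12 (cv2) and the standard library are available. Lean on these libraries where they do the work, as an engineer would, in place of code of your own. Each camera call takes 0.05 s, during which the arm holds its last target. There are 200 camera calls.

## Working session

There is one attempt and no reset: what is moved stays moved. The work goes in short steps, Python scripts to look and compute and a tool call to move; the robot and the scene stay as the last step left them, time stands still between calls to the robot, and variables do not carry over. Pictures are saved under pics/ and viewed, about 8 in all and at most 12, crops included, and the job is handed in when it is done.

Besides the shell and the picture viewer there is one more tool, called after "Emit:" as name([rows], argument=value, ...), one row to a line, values as JSON. apply_moves: Moves the arm, as the interface text tells. Its arguments: {"type":"object","properties":{"deltas":{"type":"array"},"newtons":{"type":"number"}},"required":["deltas"]}

```bash
mkdir -p pics; cat > h.py <<'E'
from cell import bot, vision
import numpy as np, cv2
def world(c,u,v,d):
    p=np.array([(u-c["cx"])/c["fx"]*d,(v-c["cy"])/c["fy"]*d,d]); return c["R"].T@(p-c["t"])
def cloud(c):
    v,u=np.mgrid[0:384,0:512]; d=c["depth"]
    p=np.stack([(u-c["cx"])/c["fx"]*d,(v-c["cy"])/c["fy"]*d,d],-1)
    return (p-c["t"])@c["R"]
def onplane(c,u,v,z):
    o=-c["R"].T@c["t"]; r=c["R"].T@np.array([(u-c["cx"])/c["fx"],(v-c["cy"])/c["fy"],1]); return o+r*(z-o[2])/r[2]
E
python3 - <<'E'
from h import *
for n in("top","side"):
    c=vision.capture(n); np.savez(n+"0.npz",**c); cv2.imwrite(f"pics/{n}0.png",c["pixels"])
    print(n,-c["R"].T@c["t"],c["R"][2],c["fx"])
    P=cloud(c); 
    m=((P[...,2]>.1)&(P[...,2]<.14)&(c["depth"]>0)).astype(np.uint8)
    k,l,s,ce=cv2.connectedComponentsWithStats(m)
    for i in range(1,k):
        if s[i,4]>40: print(s[i],ce[i],np.median(P[l==i],0),P[l==i].min(0),P[l==i].max(0))
o=bot.get_obs();print(o)
E
```

```text
top [0.36148078 0.31421173 0.92554842] [ 0.18907852 -0.03299198 -0.98140758] 382.09186769553816
[  94    0   30  274 1789] [108.19731694 139.64840693] [0.62772049 0.60079259 0.12052085] [0.34812337 0.59877011 0.10004548] [0.98674232 0.60242249 0.13998668]
[243   0  30   3  49] [258.59183673   0.40816327] [1.00000507 0.27354999 0.10316179] [0.99862902 0.24146391 0.1003407 ] [1.00176534 0.31228305 0.10680072]
[452  54  40  81 908] [465.00770925  98.14867841] [ 0.74074039 -0.19787642  0.1208402 ] [ 0.65782704 -0.24243731  0.10019903] [ 0.85350369 -0.18884439  0.13995667]
[339  64  10  13  70] [343.97142857  70.77142857] [0.81694645 0.07364756 0.1062993 ] [0.80805895 0.0618787  0.10024595] [0.82802933 0.082655   0.13151754]
[200  98  15  26  67] [209.98507463 115.53731343] [0.68255098 0.37637256 0.13007402] [0.67058291 0.372753   0.10086755] [0.74454776 0.40134651 0.1398354 ]
[498 112  14  10  64] [504.640625 116.828125] [ 0.70316158 -0.28548976  0.1294747 ] [ 0.69464016 -0.30156585  0.10230935] [ 0.71638034 -0.26779389  0.13986613]
[144 118  70  17 351] [178.74928775 125.82051282] [0.67
[... 3918 characters left out ...]
0.1180987 ] [1.01057979 0.24268533 0.13983745]
{'t': 0.1, 'joints': array([-7.24498920e+01,  2.83120572e+01,  7.71240680e+01,  2.09651502e-04,
        7.46280759e+01, -5.47075204e+00]), 'qd': array([ 0.01731026, -0.07175884, -0.14304167, -0.05021214, -0.15844293,
        0.01040764]), 'joint_torque': array([ 6.51586724e-04, -8.80243993e+01, -3.82544875e+01,  7.10859708e-02,
        4.83512355e-02, -1.27502557e-05]), 'tool_pos': array([ 0.24432576, -0.57488946,  0.21338705]), 'eef_rot': array([-1.79993678e+02,  6.38893264e-02, -6.69791921e+01]), 'force': array([ 0.39216471,  0.29955674, -0.69180527]), 'ft_torque': array([-0.0086406 ,  0.014109  ,  0.02124874]), 'opening': 0.09129312565984027}
```

View pics/top0.png

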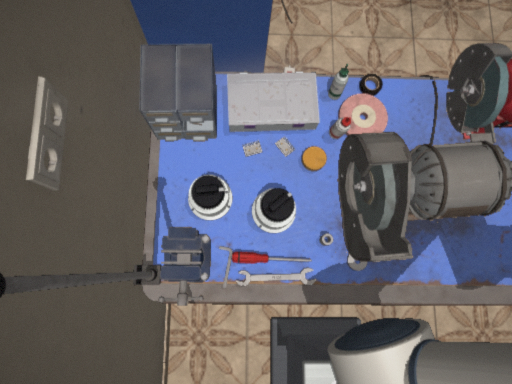

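View pics/side0.png

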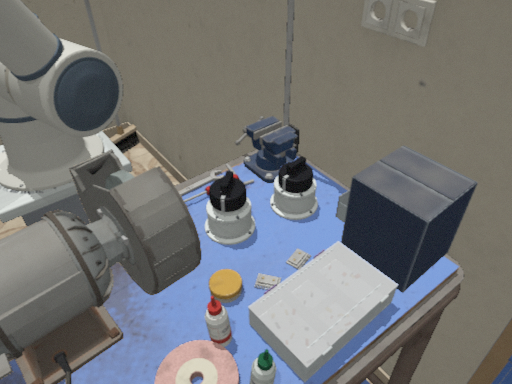

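```bash
python3 - <<'E'
from h import *
c=dict(np.load("top0.npz")); s=dict(np.load("side0.npz"))
a=cv2.resize(c["pixels"][175:240,242:307],(520,520),interpolation=cv2.INTER_CUBIC)
b=cv2.resize(s["pixels"][160:245,195:260],(398,520),interpolation=cv2.INTER_CUBIC)
cv2.imwrite("pics/z.png",np.hstack([a,b])[:,:800])
for n,q in(("t",c),("s",s)):
    P=cloud(q); g=(q["depth"]>0)
    near=np.hypot(P[...,0]-.5,P[...,1]-.23)<.08
    roof=g&near&(P[...,2]>.104)&(P[...,2]<.112)
    x=P[roof]; (cx,cy),r=cv2.minEnclosingCircle(x[:,:2].astype(np.float32)); print(n,"roof",cx,cy,r,len(x),np.median(x[:,2]))
    bar=g&near&(P[...,2]>.12); x=P[bar]; rect=cv2.minAreaRect(x[:,:2].astype(np.float32)); print("bar",rect,len(x),x[:,2].max())
    # flange / shoulder by height
    sh=g&near&(P[...,2]>.054)&(P[...,2]<.066); x=P[sh]; (cx,cy),r=cv2.minEnclosingCircle(x[:,:2].astype(np.float32)); print("shoulder",cx,cy,r,len(x))
    br=P[g&(P[...,0]>.2)&(P[...,0]<.9)&(P[...,1]>-.5)&(P[...,1]<.55)&(P[...,2]<.7)]
    for y0 in np.arange(-.35,.55,.1):
        w=br[(br[:,1]>=y0)&(br[:,1]<y0+.1)]
        print("y%.2f"%y0,[ (round(w[(w[:,0]>=x0)&(w[:,0]<x0+.1),2].max(),2) if ((w[:,0]>=x0)&(w[:,0]<x0+.1)).any() else None) for x0 in np.arange(.2,.9,.1)])
E
```

```text
t roof 0.49968525767326355 0.230079784989357 0.03672274202108383 642 0.10880822413167651
bar ((0.49846944212913513, 0.2302970141172409), (0.013849219307303429, 0.047269146889448166), 39.99839401245117) 156 0.13619087586378092
shoulder 0.49866265058517456 0.23026438057422638 0.046750348061323166 359
y-0.35 [np.float64(-0.01), np.float64(0.01), np.float64(0.01), np.float64(0.18), np.float64(0.15), np.float64(0.2), np.float64(0.19)]
y-0.25 [np.float64(-0.01), np.float64(0.01), np.float64(0.21), np.float64(0.23), np.float64(0.22), np.float64(0.24), np.float64(0.24)]
y-0.15 [np.float64(-0.01), np.float64(0.01), np.float64(0.22), np.float64(0.24), np.float64(0.21), np.float64(0.02), np.float64(0.02)]
y-0.05 [np.float64(0.47), np.float64(0.21), np.float64(0.24), np.float64(0.26), np.float64(0.24), np.float64(0.02), np.float64(0.02)]
y0.05 [np.float64(0.39), np.float64(0.21), np.float64(0.2), np.float64(0.26), np.float64(0.24), np.float64(0.11), np.float64(0.13)]
y0.15 [np.float64(0.3), np.float64(0.03), np.float64(0.14), np.float64(0.14), np.float64(0.03), np.float64(0.06), np.float64(0.06)
[... 1004 characters left out ...]
float64(0.24), np.float64(0.06), None]
y0.05 [np.float64(0.38), np.float64(0.2), np.float64(0.2), np.float64(0.26), np.float64(0.24), np.float64(0.11), np.float64(0.13)]
y0.15 [np.float64(0.3), np.float64(0.02), np.float64(0.13), np.float64(0.13), np.float64(0.03), np.float64(0.05), np.float64(0.05)]
y0.25 [np.float64(-0.02), np.float64(0.03), np.float64(0.13), np.float64(0.11), np.float64(0.05), np.float64(0.05), np.float64(0.05)]
y0.35 [np.float64(0.07), np.float64(0.11), np.float64(0.11), np.float64(0.12), np.float64(0.18), np.float64(0.18), np.float64(0.18)]
y0.45 [np.float64(0.09), np.float64(0.38), np.float64(0.11), np.float64(0.0), np.float64(0.18), np.float64(0.18), np.float64(0.18)]
```

View pics/z.png

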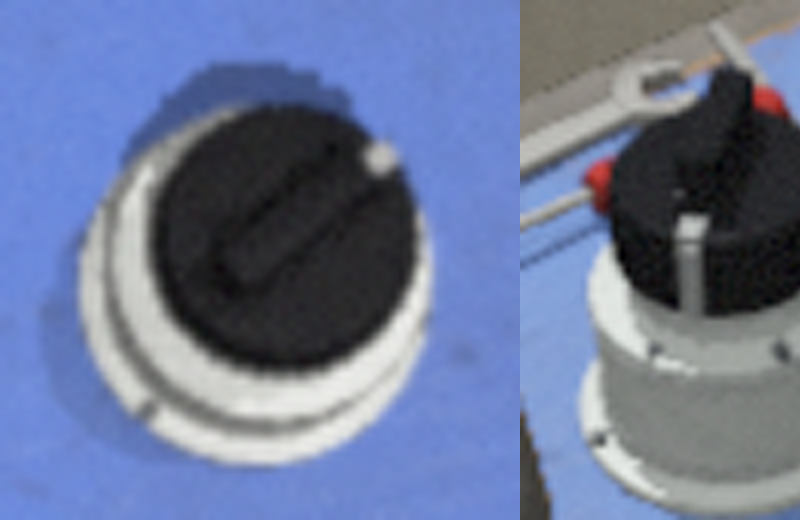

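```bash
python3 - <<'E'
from h import *
c=dict(np.load("top0.npz")); s=dict(np.load("side0.npz"))
C=np.array([.4995,.2295])
def ang(p): d=p[:2]-C; return p.round(4),np.degrees(np.arctan2(d[1],d[0])).round(1),np.hypot(*d).round(4)
print("mark top",ang(onplane(c,289.3,194.4,.108)))
print("mark side",ang(onplane(s,195+172/6.123,160+218/6.118,.108)))
for n,u,v in(("A",655,348),("B",783,350)): print(n,ang(onplane(s,195+(u-520)/6.123-.4,160+v/6.118-.4,.061)))
print("fl",ang(onplane(s,195+80/6.123,160+437/6.118,.01)),ang(onplane(c,242+148/8,175+408/8,.01)))
b=cv2.resize(s["pixels"][200:235,200:260],(720,420),interpolation=cv2.INTER_LANCZOS4); cv2.imwrite("pics/z2.png",b)
E
```

```text
mark top (array([0.52  , 0.2043, 0.108 ]), np.float64(-50.9), np.float64(0.0325))
mark side (array([0.5164, 0.2091, 0.108 ]), np.float64(-50.3), np.float64(0.0265))
A (array([0.5141, 0.1919, 0.061 ]), np.float64(-68.7), np.float64(0.0403))
B (array([0.5403, 0.2241, 0.061 ]), np.float64(-7.5), np.float64(0.0412))
fl (array([0.4939, 0.1797, 0.01  ]), np.float64(-96.4), np.float64(0.0501)) (array([0.4604, 0.2613, 0.01  ]), np.float64(140.8), np.float64(0.0504))
```

View pics/z2.png

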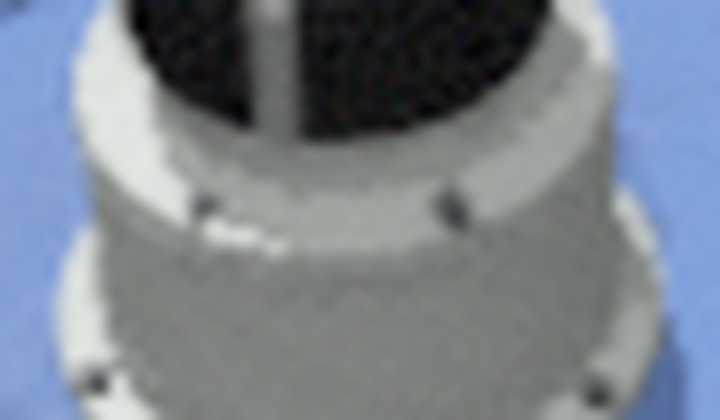

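Emit:
apply_moves([
  [[0, 0, -40, 0, 90], [0, 0, -40, 0, 90], [0, 0, -40, 0, 90], [0, 0, -40, 0, 90], [0, 0, 0, 0, 90]],
])

```text
t: 0.6
tool_pos: [0.245, -0.5768, 0.3794]
eef_rot: [180.0, -0.5, -67.0]
force: [0.3, 0.1, -0.2]
opening: 0.0902
```

Emit:
apply_moves([
  [[-16, -13.7, 0, 0, 60], [-32, -27.5, 0, 0, 60], [-32, -27.5, 0, 0, 60], [-32, -27.5, 0, 0, 60], [-32, -27.5, 0, 0, 60], [-32, -27.5, 0, 0, 60], [-32, -27.5, 0, 0, 60], [-32, -27.5, 0, 0, 60], [-32, -27.5, 0, 0, 60], [-32, -27.5, 0, 0, 60], [-32, -27.5, 0, 0, 60], [-32, -27.5, 0, 0, 60], [-32, -27.5, 0, 0, 60], [-32, -27.5, 0, 0, 60], [-32, -27.5, 0, 0, 60], [-32, -27.5, 0, 0, 60], [-32, -27.5, 0, 0, 60], [-32, -27.5, 0, 0, 60], [-32, -27.5, 0, 0, 60], [-32, -27.5, 0, 0, 60]],
])

```text
t: 2.6
tool_pos: [0.4939, 0.2106, 0.3733]
eef_rot: [180.0, 0.0, -67.0]
force: [1.2, -0.3, 0.4]
opening: 0.0599
```

Emit:
apply_moves([
  [[0, 0, 0, -0.1438, 60], [0, 0, 0, -0.1438, 60], [0, 0, 0, -0.1438, 60], [0, 0, 0, -0.1438, 60], [0, 0, 0, -0.1438, 60], [0, 0, 0, -0.1438, 60], [0, 0, 0, -0.1438, 60], [0, 0, 0, -0.1438, 60], [0, 0, 0, -0.1438, 60], [0, 0, 0, -0.1438, 60], [0, 0, 0, -0.1438, 60], [0, 0, 0, -0.1438, 60], [0, 0, 0, -0.1438, 60], [0, 0, 0, 0, 60]],
])

```text
t: 4.0
tool_pos: [0.4937, 0.2087, 0.3733]
eef_rot: [-180.0, 0.0, 40.3]
force: [0.1, -0.0, 0.1]
opening: 0.0599
```

Emit:
apply_moves([
  [[17.7, -12, 0, 0, 60], [0, 0, 50, 0, 60], [0, 0, 50, 0, 60], [0, 0, 50, 0, 60], [0, 0, 50, 0, 60], [0, 0, 20, 0, 60], [0, 0, 0, 0, 60]],
])

```text
t: 4.7
tool_pos: [0.4977, 0.2287, 0.1509]
eef_rot: [-179.9, 0.3, 39.9]
force: [-0.3, -0.6, 0.8]
opening: 0.0597
```

```bash
python3 - <<'E'
from h import *
o=bot.get_obs();print(o["tool_pos"],o["eef_rot"],o["force"],o["joints"])
s=vision.capture("side"); t=vision.capture("top")
a=cv2.resize(s["pixels"][130:250,170:290],(400,400),interpolation=cv2.INTER_CUBIC)
b=cv2.resize(t["pixels"][140:260,210:330],(400,400),interpolation=cv2.INTER_CUBIC)
cv2.imwrite("pics/g1.png",np.hstack([a,b]))
E
```

```text
[0.4977023  0.22868602 0.1509042 ] [-179.87476759    0.3167966    39.88238743] [-0.27419678 -0.61935108  0.76054832] [ 1.84306364e+01  2.64165658e+01  9.21835811e+01  7.94412091e-04
  6.17405034e+01 -2.14517830e+01]
```

View pics/g1.png

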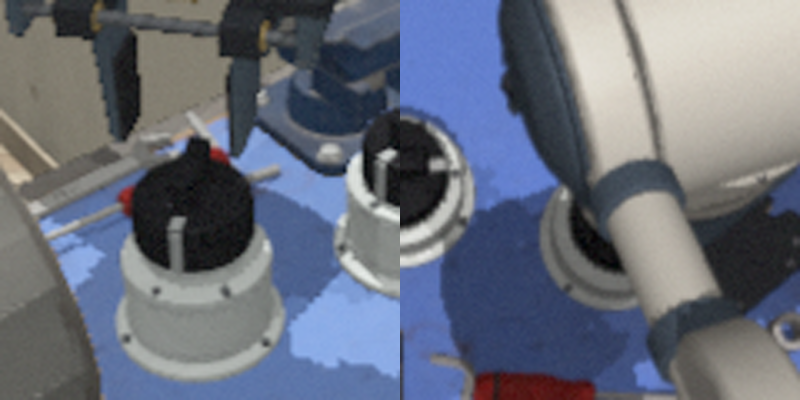

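Emit:
apply_moves([
  [[0, 0, 20, 0, 50], [0, 0, 11, 0, 40], [0, 0, 4, 0, 40], [0, 0, 0, 0, 40], [0, 0, 0, 0, 40]],
])

```text
t: 5.3
tool_pos: [0.5001, 0.2295, 0.1197]
eef_rot: [180.0, -0.1, 40.1]
force: [-1.2, -0.9, 0.0]
opening: 0.0401
```

Emit:
apply_moves([
  [[0, 0, 5, 0, 40], [0, 0, 3, 0, 40], [0, 0, 0, 0, 20], [0, 0, 0, 0, 8], [0, 0, 0, 0, 8], [0, 0, 0, 0, 8], [0, 0, 0, 0, 8]],
], newtons=25)

```text
t: 6.0
tool_pos: [0.4998, 0.2294, 0.111]
eef_rot: [180.0, -0.0, 40.1]
force: [-0.5, 0.2, 0.1]
opening: 0.0136
```

Emit:
apply_moves([
  [[0, 0, 0, -0.05, 8], [0, 0, 0, -0.07, 8], [0, 0, 0, -0.07, 8], [0, 0, 0, -0.07, 8], [0, 0, 0, -0.07, 8], [0, 0, 0, -0.07, 8], [0, 0, 0, -0.07, 8], [0, 0, 0, -0.07, 8], [0, 0, 0, -0.07, 8], [0, 0, 0, -0.07, 8], [0, 0, 0, -0.05, 8], [0, 0, 0, 0, 8]],
])

```text
t: 7.2
tool_pos: [0.4996, 0.2293, 0.1108]
eef_rot: [-180.0, 0.0, 82.0]
force: [-0.9, 0.7, -1.3]
opening: 0.0137
```

Emit:
apply_moves([
  [[0, 0, 1.5, 0, 8], [0, 0, 1.5, 0, 8], [0, 0, 1, 0, 8], [0, 0, 0, 0, 8]],
])

```text
t: 7.6
tool_pos: [0.4995, 0.2293, 0.1067]
eef_rot: [-180.0, 0.0, 81.9]
force: [-0.3, 0.7, -2.3]
opening: 0.0138
```

```bash
python3 - <<'E'
from h import *
o=bot.get_obs();print(o["tool_pos"],o["eef_rot"],o["force"],o["ft_torque"])
s=vision.capture("side")
cv2.imwrite("pics/g2.png",cv2.resize(s["pixels"][160:250,180:270],(540,540),interpolation=cv2.INTER_CUBIC))
E
```

```text
[0.49954953 0.22931233 0.10668781] [-1.79978764e+02  8.51241524e-03  8.19288127e+01] [-0.27687288  0.69113412 -2.25334211] [ 0.06309242 -0.11832863  0.00390294]
```

View pics/g2.png

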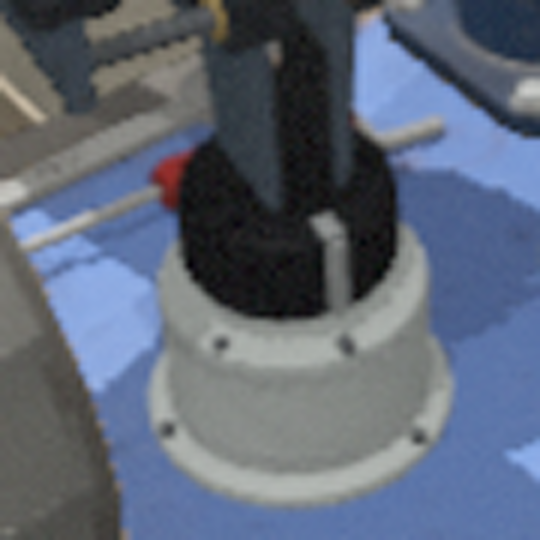

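Emit:
apply_moves([
  [[0, 0, 2, 0, 8], [0, 0, 2, 0, 8], [0, 0, 1.5, 0, 8], [0, 0, 1, 0, 8], [0, 0, 0, 0, 8]],
])

```text
t: 8.15
tool_pos: [0.4996, 0.2293, 0.1003]
eef_rot: [-180.0, 0.0, 82.0]
force: [-1.0, -0.1, -2.0]
opening: 0.0135
```

Emit:
apply_moves([
  [[0, 0, 0.5, 0.04, 8], [0, 0, 0.2, 0.07, 8], [0, 0, 0.2, 0.07, 8], [0, 0, 0.2, 0.07, 8], [0, 0, 0.2, 0.07, 8], [0, 0, 0.2, 0.07, 8], [0, 0, 0.2, 0.07, 8], [0, 0, 0.2, 0.07, 8], [0, 0, 0.2, 0.07, 8], [0, 0, 0.2, 0.07, 8], [0, 0, 0.2, 0.07, 8], [0, 0, 0.2, 0.07, 8], [0, 0, 0.2, 0.07, 8], [0, 0, 0.2, 0.07, 8], [0, 0, 0, 0.03, 8], [0, 0, 0, 0, 8]],
])

```text
t: 9.75
tool_pos: [0.4997, 0.2294, 0.0974]
eef_rot: [180.0, -0.0, 25.8]
force: [-0.8, 0.1, -1.3]
opening: 0.014
```

```bash
python3 - <<'E'
from h import *
o=bot.get_obs();print(o["tool_pos"],o["eef_rot"],o["force"],o["ft_torque"])
s=vision.capture("side")
cv2.imwrite("pics/g3.png",cv2.resize(s["pixels"][160:250,180:270],(540,540),interpolation=cv2.INTER_CUBIC))
E
```

```text
[0.49973001 0.22935217 0.09736381] [ 1.79999351e+02 -3.91964528e-03  2.57744026e+01] [-0.76205509  0.14793351 -1.33059509] [-0.02215091 -0.1141171   0.00284796]
```

View pics/g3.png

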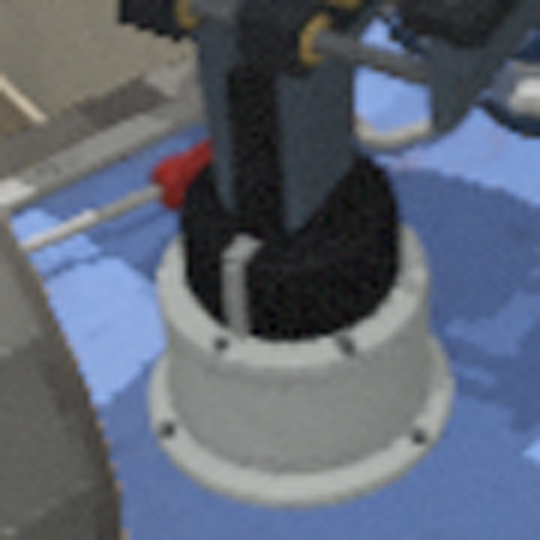

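Emit:
apply_moves([
  [[0, 0, 0.1, 0.03, 8], [0, 0, 0, 0.03, 8], [0, 0, 0, 0, 8]],
])

```text
t: 10.1
tool_pos: [0.4997, 0.2293, 0.0972]
eef_rot: [180.0, 0.0, 22.3]
force: [0.2, -0.5, -2.6]
opening: 0.0142
```

```bash
python3 -c "
from h import *
o=bot.get_obs();print(o['tool_pos'],o['eef_rot'],o['force'],o['ft_torque'])"
```

```text
[0.49968399 0.22930976 0.09721718] [1.79996469e+02 2.98348111e-03 2.23043255e+01] [ 0.20003238 -0.47433695 -2.5844145 ] [-0.13105795 -0.2003277   0.06431996]
```

Emit:
apply_moves([
  [[0, 0, 0, 0.025, 8], [0, 0, 0, 0.025, 8], [0, 0, 0, 0, 8]],
])

```text
t: 10.4
tool_pos: [0.4996, 0.2293, 0.0972]
eef_rot: [180.0, 0.0, 19.5]
force: [-0.5, -1.3, -1.2]
opening: 0.0139
```

```bash
python3 -c "
from h import *
o=bot.get_obs();print(o['tool_pos'],o['eef_rot'],o['force'],o['ft_torque'],o['opening'])"
```

```text
[0.49964047 0.22925577 0.09721379] [1.79984969e+02 8.34586017e-03 1.94610162e+01] [-0.5378614  -1.30048789 -1.15396422] [-0.43572661  0.00669878  0.76149699] 0.013920622494417001
```

Emit:
apply_moves([
  [[0, 0, 0.5, 0.01, 8], [0, 0, 0.5, 0, 8], [0, 0, 0, 0, 8], [0, 0, 0, 0, 40], [0, 0, 0, 0, 40], [0, 0, 0, 0, 40], [0, 0, 0, 0, 40]],
])

```text
t: 11.1
tool_pos: [0.4997, 0.2294, 0.0962]
eef_rot: [-180.0, -0.0, 18.9]
force: [-0.2, -0.2, -0.6]
opening: 0.0394
```

Emit:
apply_moves([
  [[0, 0, -10, 0, 40], [0, 0, -20, 0, 40], [0, 0, -40, 0, 40], [0, 0, -50, 0, 40], [0, 0, -50, 0, 40], [0, 0, -50, 0, 40], [0, 0, 0, 0, 40], [0, 0, 0, 0, 40]],
])

```text
t: 11.9
tool_pos: [0.5, 0.2295, 0.3179]
eef_rot: [-180.0, -0.2, 18.9]
force: [1.1, -0.4, -0.1]
opening: 0.0401
```

```bash
python3 - <<'E'
from h import *
o=bot.get_obs();print(o["tool_pos"],o["eef_rot"],o["force"],o["t"])
s=vision.capture("side")
cv2.imwrite("pics/g4.png",cv2.resize(s["pixels"][150:250,180:330],(780,520),interpolation=cv2.INTER_CUBIC))
P=cloud(s);g=s["depth"]>0
for C in((.4995,.2293),(.525,.385)):
  n=g&(np.hypot(P[...,0]-C[0],P[...,1]-C[1])<.04)
  x=P[n&(P[...,2]>.108)&(P[...,2]<.15)]; print("bar",cv2.minAreaRect(x[:,:2].astype(np.float32)),np.percentile(x[:,2],90),np.median(P[n&(P[...,2]<.104)&(P[...,2]>.085)][:,2]))
E
```

```text
[0.49995302 0.22946481 0.31786912] [-1.79997729e+02 -1.65419848e-01  1.89293507e+01] [ 1.12605868 -0.41840748 -0.14553694] 11.9
bar ((0.4997369349002838, 0.22861060500144958), (0.014764411374926567, 0.05007161945104599), 22.528911590576172) 0.11878227847755421 0.09367084455473693
bar ((0.5285519361495972, 0.3836210370063782), (0.015955733135342598, 0.048638150095939636), 5.2364277839660645) 0.11890421031233271 0.09393197124941391
```

View pics/g4.png

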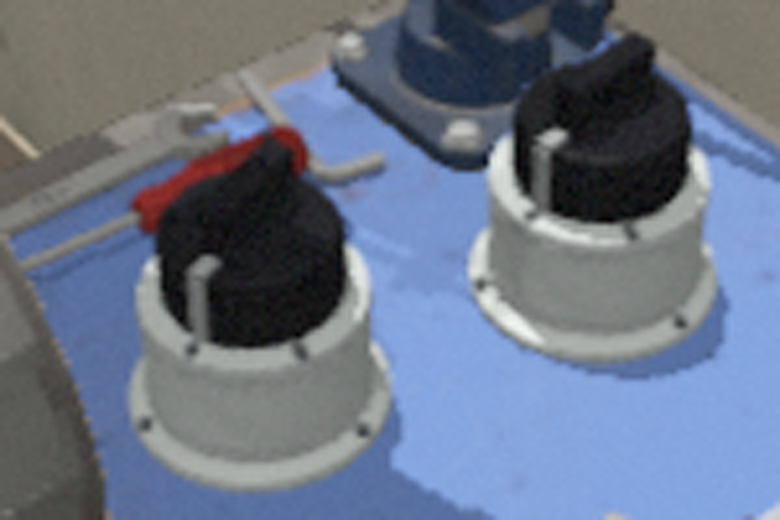

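```bash
python3 -c "
from cell import bot
print(bot.sign_off())"
```

```text
the job is handed in; nothing more can be done
None
```

The high cap is screwed home and released, and the job is handed in at about 12 s on the robot's clock. I gripped its bar and turned it about 42° counterclockwise to the rib. It dropped into the thread there; I followed it down about 11 mm at no more than about 2 N. I then screwed it about 60° clockwise until the wrist moment rose to about 0.8 N·m at the stop. I let go and lifted clear.

- **Mark at the stud:** in the last side picture the steel mark sits at the stud. The bar angle puts it at −67.5°. Home is at −67.5° going by the rib, or −68.7° going by the stud itself, so the two agree within measuring error.
- **Height:** the bar top measured 118.8 mm, against 118.9 mm on the closed pot. No bare neck shows under the skirt.
- **Robot clear:** the gripper was about 20 cm above the cap at hand-in.
- **Closed pot:** it was not touched.

No check failed. The one mismatch is that the tool turned about 3° past the cap's final angle at the stop, which I put down to give in the fingers or slip at the pads.

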